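Gauge the electrode spacing with a comb of leaves

TASK

The spacing between the two copper electrodes in the frame is unknown: find it by feel with the comb gauge, starting with its thinnest leaf let down fully between the electrodes and working up to the first one that binds on them, pressing gently and never trying a still thicker one. Then set the gauge down softly and leave it sitting flat on the frame's two rails with the thickest leaf that does go in standing between the electrodes, let go of it, and do not disturb the electrodes or the things on the tray.

Things in the scene. Friction and masses are not known exactly. Their poses are not given: they have to be found in the camera images.
- gauge: Loose comb gauge, 0.2 to 0.4 kg: black bar 56 x 110 x 8 mm (x, y, z) with four steel leaves hanging from its underside in a row along y, at y = -39, -13, 13, 39 mm, 4, 7, 10, 13 mm thick (along x) in that order. Each is 14 mm wide (y), 34 mm long, its foot fully rounded across x. Origin: middle of the bar's underside; z up. It starts with the bar on the rack, leaves hanging free.
- handle (a point): Middle of the gauge's wooden handle block, 20 x 40 x 36 mm (x, y, z), upright on the bar's middle, from 8 to 44 mm over the bar's underside; this point is 26 mm over it, same axes as the gauge. Pinched from above by its two y faces, 40 mm apart, the gauge does not rock. The gauge may be used either way round.
- leaf1 (a point): Middle of the foot of the thinnest leaf (4 mm), 34 mm below the bar's underside. The steel ends of the two outer leaves show in the bar's top, one thin, one thick.
- leaf2 (a point): Middle of the foot of the 7 mm leaf.
- leaf3 (a point): Middle of the foot of the 10 mm leaf.
- leaf4 (a point): Middle of the foot of the thickest leaf (13 mm).
- cell: Electrode frame, screwed down: grey base 76 x 220 x 8 mm, two aluminium rails along y, 200 mm long, tops 60 mm over the origin, at x = -26..-20 and 20..26 mm. Between them at y = 0 stand two copper electrodes, each 6 mm thick (x), 16 mm wide (y), tops 50 mm over the origin; the gap between them is along x. Origin: centre of the base's underside, z up.
- rails (a point): Point midway between the rails, level with their tops: x = 0, y = 0, z = 60 mm of the frame, same axes. The gauge's bar can rest on both rails anywhere along them, parallel to them; its underside is then at this height and a leaf reaches 24 mm down between the electrodes.
- fixed_edge (a point): Top edge of the inner face of the fixed electrode, the one to the frame's -x: x = -4.5, y = 0, z = 50 mm of the frame, same axes. The gap begins here and runs to +x, over 4.5 and under 12.5 mm, different each time. The other electrode is clamped (slips at about 90 N sideways); its place is not measured. Any leaf but the 13 mm one may be the thickest that goes in.
- rack: Fixed wooden rack of the gauge, base 76 x 140 mm; two rails along y at x = -28..-20 and 20..28 mm, tops 60 mm above the origin, which is the centre of its underside.
- beaker: Glass beaker 76 mm wide, 95 mm high, on the steel tray. Leave alone. Origin: centre of its underside.
- tealight: Tealight 38 mm wide, 20 mm high, on the tray. Leave alone. Origin: centre of its underside.
- matchbox: Small card box 36 x 55 x 16 mm on the tray. Leave alone. Origin: centre of its underside.

How it is judged:
By the outcome, as a careful person would: the job done as asked, in the order asked, and still so for the second after the job is handed in, with the robot touching nothing.
It also fails if it takes over 64 s, if anything falls off the work surface, if the arm or the gripper's body presses on something with over 40 N, if the wrist force passes 120 N, or if a joint passes its speed limit or range.

ROBOT

A 6-joint arm with a two-finger parallel gripper is mounted at the origin on the work surface. World frame = base frame: x ahead of the robot, y to its left, z up, the work surface at z = 0. Lengths are in m, angles in rad, forces in N, time in s.
With the tool pointing down it reaches from about 0.25 to 0.775 m from the base axis. Payload 4 kg.
Tool frame: the origin (TCP) lies at the centre of the arm's flange, where the gripper is bolted on; the fingertips stand 199 mm ahead of it and the grasp point (between the pads) lies 180 mm ahead of it; z points along the fingers, y is the line along which they close (so a half turn about z gives the same grasp; the last joint's range is limited). The gripper opens to 94 mm and grips with 3 to 60 N. Pads are 16 mm wide; open, the fingers measure 119 mm over their backs; the gripper's body (75 mm by 177 mm) begins 78 mm behind the grasp point.
Start: joints at [1.237, 0.087, 1.371, -0, 1.684, -0.103], TCP at [0.126, 0.535, 0.405] pointing down, gripper open.
Joint ranges: [-3.1, 3.1], [-0.76, 2.03], [0.27, 2.55], [-1.08, 4.22], [0.17, 2.65], [-2.57, 2.57]. Speed limits (rad/s): [2.79, 2.79, 3.14, 3.14, 3.14, 3.14].

INTERFACE

Orientations are given as [roll, pitch, yaw] about the fixed x, y, z axes, in that order (R = Rz(yaw) Ry(pitch) Rx(roll)).
In Python, from bench import robot, eyes, models gives the robot as it stands.
- The arm moves only by the tool step_arm, never from a script. Its argument "commands" is a list that holds one entry, the list of rows, each a list of 7 numbers: the shift along the tool's x, y, z in mm, then the turn, a rotation vector about the tool's x, y, z in rad, then the finger opening in mm, from 0 to 94. In form: [[[tx, ty, tz, wx, wy, wz, gripper], ...]]. A call has 1 to 20 rows; each row shifts and turns the commanded pose from where the row before left it, along the tool's axes as they then stand; what a row does not reach is not made up. A row lasts 1/8 s, in which the tool goes at most 62.5 mm and 10.7 degrees, less where a joint would pass 70% of its speed; a pose out of reach is approached as far as the arm can. A call is refused whole if a number of a shift passes 62.5 or a number of a turn 0.188, either way. A call with a gripper value outside its range is refused whole. The fingers move at their own pace and stop on an object; the grip force is fixed at half the most. Time passes only in rows, so rows that do not move let the fingers close. It gives the time, the measured TCP pose, the force, the opening and the grip force at its end, in the units of the state.
- robot.get_obs(): the state, without advancing time (a new reading comes with each control period).
- eyes.snapshot(name): name is "scene" or "top"; returns a dict with "color" (420x560x3 uint8, red, green, blue), "camera_matrix" (3x3 intrinsics, pixels), "eye" and "rotation" of the camera in the world. Camera axes: x right, y up, looking along -z (the intrinsics and any distortion apply to the point x, -y, -z); pixel columns grow to the right and rows downward; lengths in m; the calibration is good to about 2 mm. A picture is of the moment at which its call begins. There is no depth.
- robot.close_job(): hands the job in; it is judged then, once.
Trained networks look in a picture, given as the dict that the camera call returned (one of the last four; its "shot" number tells which), for a name from the list of things; names that differ only in an ending like _2 or _b are one class to them, and where a whole thing is asked for, a point or a joint stands for the part that bears it (a point fixed in the world has none). Each returns a list of dicts, best first, with "confidence" (0 to 1); they miss things now and then, are a little off and sometimes report something else, mostly with a low value. They report only what shows in the picture. A call takes as long as a camera call.
- models.masks_of(picture, query): "mask" (420x560 bool, what is visible of it) and "xy" ([column, row] in pixels, amid what is visible of it).
- models.tip_of(picture, query): "xy" ([column, row] in pixels: a listed point, or the origin of a listed thing).
The state is a dict: "time": time; "joint_positions": joint angles; "qvel": joint speeds; "joint_torque": joint torques, N m; "tool_pos": TCP position; "ee_rot": TCP orientation; "wrist_force": force on the tool from outside, world axes, zero at the start; "wrist_torque": the same for the moment, N m; "width": finger opening in m; "finger_force": force on a finger pad.
Only numpy, scipy, OpenCV 4.12 (cv2) and the standard library are available. Lean on these libraries where they do the work, as an engineer would, in place of code of your own. Each camera call takes 0.05 s, during which the arm holds its last target. There are 200 camera calls.

## Working session

There is one attempt and no reset: what is moved stays moved. The work goes in short steps, Python scripts to look and compute and a tool call to move; the robot and the scene stay as the last step left them, time stands still between calls to the robot, and variables do not carry over. Pictures are saved under pics/ and viewed, at most 10 in all, crops included, and the job is handed in when it is done.

Besides the shell and the picture viewer there is one more tool, called after ">>>" as name([rows], argument=value, ...), one row to a line, values as JSON. step_arm: Moves the arm, as the interface text tells. Its arguments: {"type":"object","properties":{"commands":{"type":"array"}},"required":["commands"]}

```bash
ls; mkdir -p pics; cat > h.py <<'E'
import numpy as np, cv2
from bench import robot, eyes, models
def ray(p,xy):
    K=np.array(p["camera_matrix"]);d=np.linalg.inv(K)@[xy[0],xy[1],1];d=np.array([d[0],-d[1],-d[2]])
    return np.array(p["eye"]),np.array(p["rotation"])@d
def at(p,xy,z):
    e,d=ray(p,xy);return e+d*(z-e[2])/d[2]
def px(p,X):
    c=np.array(p["rotation"]).T@(np.array(X)-p["eye"]);q=np.array(p["camera_matrix"])@[c[0],-c[1],-c[2]];return q[:2]/q[2]
def tri(p,a,q,b):
    (e,d),(f,g)=ray(p,a),ray(q,b);d/=np.linalg.norm(d);g/=np.linalg.norm(g)
    s=np.linalg.lstsq(np.c_[d,-g],f-e,rcond=None)[0];A=e+s[0]*d;B=f+s[1]*g
    return (A+B)/2,np.linalg.norm(A-B)
E
python3 - <<'E'
from h import *
np.set_printoptions(precision=4,suppress=True)
P={n:eyes.snapshot(n) for n in("scene","top")}
for n in P: cv2.imwrite(f"pics/{n}0.png",P[n]["color"][...,::-1]);print(n,P[n]["eye"],P[n].keys())
for q in "handle gauge leaf1 leaf4 cell rails fixed_edge rack beaker tealight matchbox".split():
    r={n:models.tip_of(P[n],q)[:2] for n in P}
    print(q,{n:[(np.round(d["xy"],1),round(d["confidence"],2)) for d in r[n]] for n in r})
    if r["scene"] and r["top"]: print("   ",*tri(P["scene"],r["scene"][0]["xy"],P["top"],r["top"][0]["xy"]))
print(robot.get_obs())
E
```

```text
pics
scene [ 1.3349 -0.2683  0.553 ] dict_keys(['color', 'camera_matrix', 'eye', 'rotation', 'shot'])
top [0.5566 0.0283 0.8573] dict_keys(['color', 'camera_matrix', 'eye', 'rotation', 'shot'])
handle {'scene': [(array([327.8, 171.3]), 0.76)], 'top': [(array([211.7, 229.3]), 0.96), (array([369.4, 238.8]), 0.18)]}Traceback (most recent call last):
  File "<stdin>", line 8, in <module>
  File "h.py", line 12, in tri
    s=np.linalg.lstsq(np.c_[d,-g],f-e,rcond=None)[0];A=e+s[0]*d;B=f+s[1]*g
      ~~~~~~~~~~~~~~~^^^^^^^^^^^^^^^^^^^^^^^^^^^^
    raise LinAlgError('Incompatible dimensions')
numpy.linalg.LinAlgError: Incompatible dimensions
```

```bash
python3 - <<'E'
from h import *
p=eyes.snapshot("top");print(p["rotation"],p["eye"],p["camera_matrix"])
E
```

```text
[ 0.10625908 -0.04080281 -1.5559352 ] [0.55656828 0.02832255 0.85727475] [[393.28809508   0.         281.12366289]
 [  0.         393.28809508 200.0965367 ]
 [  0.           0.           1.        ]]
```

View pics/top0.png

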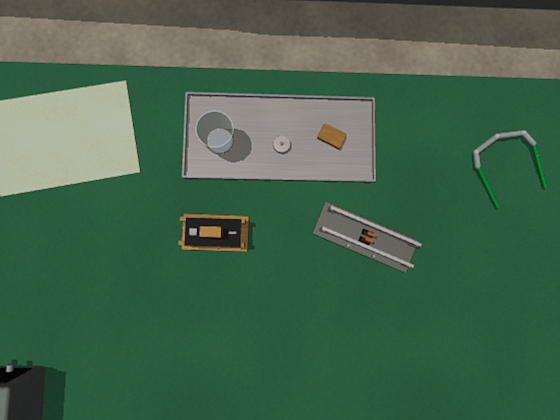

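View pics/scene0.png

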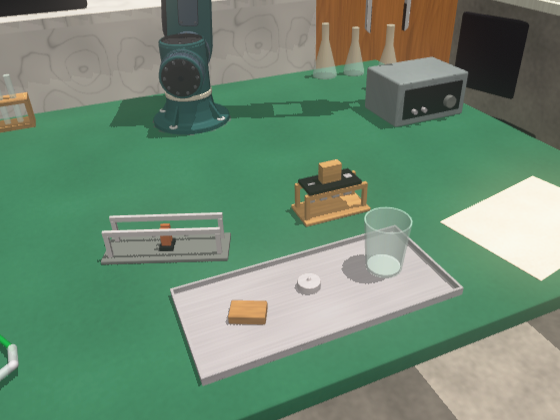

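```bash
sed -i '2a from scipy.spatial.transform import Rotation as Ro' h.py
sed -i 's/np.array(p\["rotation"\])/Ro.from_euler("xyz",p["rotation"]).as_matrix()/' h.py
python3 - <<'E'
from h import *
np.set_printoptions(precision=4,suppress=True)
P={n:eyes.snapshot(n) for n in("scene","top")}
for q in "handle gauge leaf1 leaf4 cell rails fixed_edge rack beaker tealight matchbox".split():
    r={n:models.tip_of(P[n],q)[:2] for n in P}
    print(q,{n:[(np.round(d["xy"],1),round(d["confidence"],2)) for d in r[n]] for n in r})
    if r["scene"] and r["top"]: print("   ",*tri(P["scene"],r["scene"][0]["xy"],P["top"],r["top"][0]["xy"]))
print(robot.get_obs())
for q in("cell","gauge","rack","handle"):
    m=models.masks_of(P["top"],q)
    if m: print(q,m[0]["confidence"],cv2.minAreaRect(np.argwhere(m[0]["mask"])[:,::-1].astype(np.float32)))
im=P["top"]["color"][...,::-1]
a=cv2.resize(im[200:270,170:260],None,fx=6,fy=6,interpolation=cv2.INTER_CUBIC);b=cv2.resize(im[195:275,305:430],None,fx=6,fy=6,interpolation=cv2.INTER_CUBIC)
cv2.imwrite("pics/c1.png",b);cv2.imwrite("pics/c0.png",a)
E
```

```text
handle {'scene': [], 'top': [(array([210.6, 230.9]), 0.76)]}
gauge {'scene': [(array([328. , 180.3]), 0.89)], 'top': [(array([214. , 234.7]), 0.76)]}
    [0.5703 0.132  0.0621] 0.003067634108693653
leaf1 {'scene': [(array([323.8, 198.2]), 0.97), (array([335.5, 197.3]), 0.9)], 'top': []}
leaf4 {'scene': [(array([323.8, 198.2]), 0.97), (array([335.5, 197.3]), 0.9)], 'top': []}
cell {'scene': [(array([164.4, 248.2]), 0.69)], 'top': [(array([364.6, 237.9]), 0.78), (array([218.5, 140.4]), 0.38)]}
    [ 0.5683 -0.1917 -0.0003] 0.004268770922145492
rails {'scene': [(array([163.2, 225. ]), 0.8)], 'top': [(array([372.2, 237.5]), 0.95)]}
    [ 0.5696 -0.1904  0.0515] 0.0037417081692468017
fixed_edge {'scene': [(array([163.7, 225.6]), 0.71)], 'top': [(array([368.8, 236.6]), 0.79)]}
    [ 0.5706 -0.1869  0.0494] 0.002335709231675399
rack {'scene': [(array([328.1, 204.5]), 0.88), (array([383.7, 265.3]), 0.52)], 'top': [(array([215.2, 231.2]), 0.97)]}
    [0.5773 0.1333 0.0107] 0.0033660286780407005
beaker {'scene': [(array([383.6, 265.9]), 0.95)], 'top': [(array([219.6, 140.4]), 0.58)]}
    [0.77
[... 382 characters left out ...]
ay([-0.0008,  0.0004,  0.0007,  0.001 , -0.0002, -0.0006]), 'joint_torque': array([ -0.0003, -34.0034, -30.2592,   0.0718,   0.0235,   0.    ]), 'tool_pos': array([0.1258, 0.5354, 0.4047]), 'ee_rot': array([ 3.1416, -0.    ,  2.9108]), 'wrist_force': array([ 0.0937,  1.6056, -0.6532]), 'wrist_torque': array([-0.0213, -0.0176, -0.0098]), 'finger_force': 0.0, 'width': 0.09411872110319176}
cell 0.85 ((366.5000305175781, 238.0), (106.48951721191406, 36.89710998535156), 23.198591232299805)
gauge 0.97 ((213.0, 232.0), (28.0, 56.0), 90.0)
rack 0.71 ((213.73634338378906, 232.64608764648438), (68.44209289550781, 35.427223205566406), 1.9749338626861572)
handle 0.56 ((213.0, 232.0), (28.0, 54.0), 90.0)
```

View pics/c1.png

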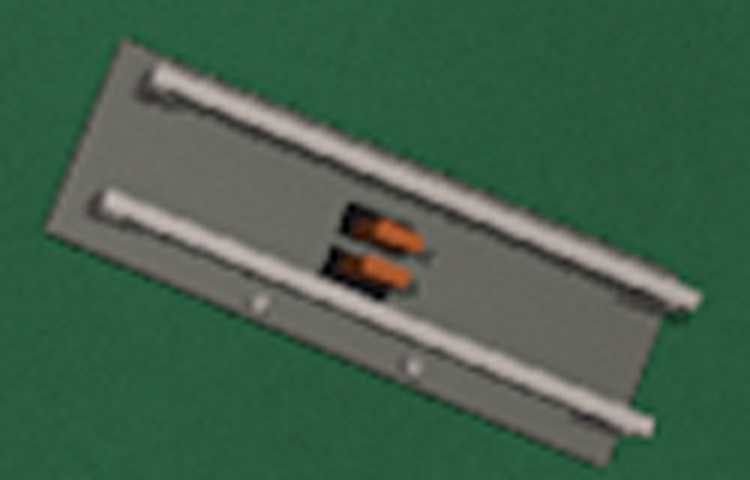

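View pics/c0.png

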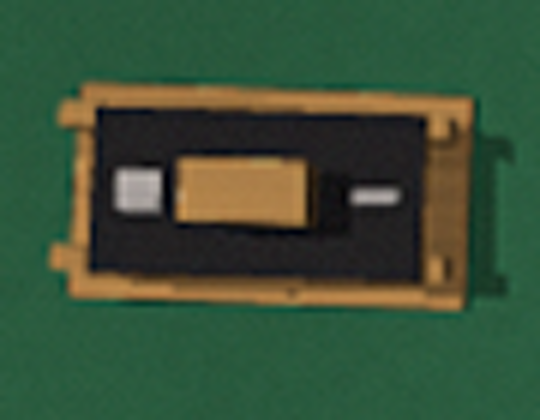

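```bash
python3 - <<'E'
from h import *
np.set_printoptions(precision=4,suppress=True)
p=eyes.snapshot("top")
c=lambda x,y,o:((x+.5)/6-.5+o[0],(y+.5)/6-.5+o[1])
C=(305,195);G=(170,200)
U=[at(p,c(*q,C),.06) for q in((160,76),(697,298))];L=[at(p,c(*q,C),.06) for q in((108,201),(650,427))]
print("rails",U,L,np.linalg.norm(U[0]-U[1]),np.linalg.norm(L[0]-L[1]))
for a in(U,L): d=a[0]-a[1];print("yaw",np.degrees(np.arctan2(-d[0],d[1])))
mid=sum(U+L)/4;print("mid",mid)
B=[at(p,c(*q,C),.008) for q in((125,40),(47,230),(605,465),(668,310))];print("base",B,(B[0]+B[2])/2)
d=U[0]-U[1]+L[0]-L[1];y=d/np.linalg.norm(d);x=np.array([y[1],-y[0],0])
im=p["color"].astype(int)
b=(p["color"][195:275,305:430]);hs=cv2.cvtColor(cv2.resize(b,None,fx=6,fy=6,interpolation=cv2.INTER_CUBIC),cv2.COLOR_RGB2HSV)
m=((hs[...,1]>150)&(hs[...,2]>120)&(hs[...,0]<20)).astype(np.uint8)
n,l,s,ce=cv2.connectedComponentsWithStats(m)
for i in range(1,n):
    if s[i,4]>100:
        q=np.argwhere(l==i)[:,::-1]
        X=np.array([at(p,c(*k,C),.05)-mid for k in q]);u=X@x;v=X@y
        print("electrode",s[i],"x",np.percentile(u,[2,98])*1e3,"y",np.percentile(v,[2,98])*1e3)
# gauge: bar top corners z=.068
Q=[at(p,c(*q,G),.068) for q in((95,106),(432,116),(420,284),(90,272))]
print("bar",Q,sum(Q)/4,[np.linalg.norm(Q[i]-Q[(i+1)%4]) for i in range(4)])
T=at(p,c(138,190,G),.068);t=at(p,c(376,196,G),.068);print("thick",T,"thin",t,(T+t)/2,np.linalg.norm(T-t),"yaw",np.degrees(np.arctan2(-(T-t)[0],(T-t)[1])))
print("handle top",at(p,c(242,189,G),.104))
E
```

```text
rails [array([ 0.6294, -0.1059,  0.06  ]), array([ 0.5568, -0.2901,  0.06  ])] [array([ 0.5865, -0.0882,  0.06  ]), array([ 0.5131, -0.273 ,  0.06  ])] 0.19805226661196185 0.19881569409407224
yaw -21.499099968864034
yaw -21.664789859772704
mid [ 0.5715 -0.1893  0.06  ]
base [array([ 0.6471, -0.1018,  0.008 ]), array([ 0.5777, -0.0737,  0.008 ]), array([ 0.4966, -0.2759,  0.008 ]), array([ 0.5523, -0.3001,  0.008 ])] [ 0.5718 -0.1888  0.008 ]
electrode [376 220  46  31 766] x [2.4143 8.2079] y [-6.774   8.5772]
electrode [363 257  46  29 718] x [-10.5867  -5.3731] y [-6.7946  8.7086]
bar [array([0.6033, 0.1875, 0.068 ]), array([0.6019, 0.076 , 0.068 ]), array([0.5462, 0.0785, 0.068 ]), array([0.5486, 0.1869, 0.068 ])] [0.575  0.1322 0.068 ] [np.float64(0.11152770069674442), np.float64(0.05575192573281005), np.float64(0.1084231718185449), np.float64(0.05472572554991506)]
thick [0.5757 0.1723 0.068 ] thin [0.575  0.0938 0.068 ] [0.5754 0.1331 0.068 ] 0.07844884026410726 yaw -0.5362107686389166
handle top [0.5757 0.1331 0.104 ]
```

>>> step_arm([
  [[-33.1, -18.1, 0, 0, 0, 0, 94], [-33.1, -18.1, 0, 0, 0, 0, 94], [-33.1, -18.1, 0, 0, 0, 0, 94], [-33.1, -18.1, 0, 0, 0, 0, 94], [-33.1, -18.1, 0, 0, 0, 0, 94], [-33.1, -18.1, 0, 0, 0, 0, 94], [-33.1, -18.1, 0, 0, 0, 0, 94], [-33.1, -18.1, 0, 0, 0, 0, 94], [-33.1, -18.1, 0, 0, 0, 0, 94], [-33.1, -18.1, 0, 0, 0, 0, 94], [-33.1, -18.1, 0, 0, 0, 0, 94], [-33.1, -18.1, 0, 0, 0, 0, 94], [-33.1, -18.1, 0, 0, 0, 0, 94], [-33.1, -18.1, 0, 0, 0, 0, 94], [-33.1, -18.1, 0, 0, 0, 0, 94], [-33.1, -18.1, 0, 0, 0, 0, 94], [0, 0, 0, 0, 0, -0.108, 94], [0, 0, 0, 0, 0, -0.108, 94], [0, 0, 20, 0, 0, 0, 94], [0, 0, 20, 0, 0, 0, 94]],
])

```text
time: 4.2
tool_pos: [0.5752, 0.1323, 0.3645]
ee_rot: [3.141, 0.001, 3.127]
wrist_force: [-1.1, -0.5, 0.4]
width: 0.0939
finger_force: 0.0
```

>>> step_arm([
  [[0, 0, 20, 0, 0, 0, 94], [0, 0, 20, 0, 0, 0, 94], [0, 0, 20, 0, 0, 0, 94], [0, 0, 15, 0, 0, 0, 94], [0, 0, 10, 0, 0, 0, 94], [0, 0, 6.5, 0, 0, 0, 94], [0, 0, 0, 0, 0, 0, 94], [0, 0, 0, 0, 0, 0, 94]],
])

```text
time: 5.2
tool_pos: [0.5754, 0.1324, 0.2739]
ee_rot: [3.141, 0.001, 3.127]
wrist_force: [0.1, 0.4, 0.6]
width: 0.0941
finger_force: 0.0
```

```bash
python3 - <<'E'
from h import *
p=eyes.snapshot("scene");o=robot.get_obs();print(o["tool_pos"],o["wrist_force"])
im=p["color"][...,::-1]
cv2.imwrite("pics/s1.png",cv2.resize(im[90:230,260:400],None,fx=4,fy=4,interpolation=cv2.INTER_CUBIC))
E
```

```text
[0.57535694 0.13239842 0.27399056] [-0.76154192 -0.30788289  0.45002156]
```

View pics/s1.png

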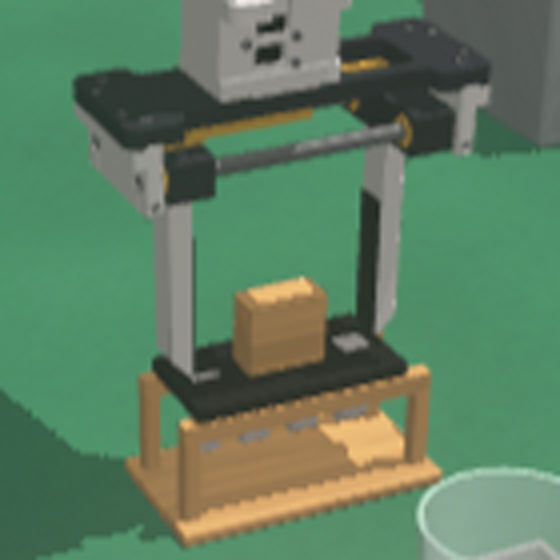

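>>> step_arm([
  [[0, 0, 0, 0, 0, 0, 30], [0, 0, 0, 0, 0, 0, 30], [0, 0, 0, 0, 0, 0, 30], [0, 0, 0, 0, 0, 0, 30], [0, 0, 0, 0, 0, 0, 30], [0, 0, 0, 0, 0, 0, 30], [0, 0, 0, 0, 0, 0, 30], [0, 0, 0, 0, 0, 0, 30]],
])

```text
time: 6.25
tool_pos: [0.5751, 0.1325, 0.2732]
ee_rot: [3.141, 0.0, 3.127]
wrist_force: [0.1, 0.2, -0.6]
width: 0.04
finger_force: 30.0
```

>>> step_arm([
  [[0, 0, -5, 0, 0, 0, 30], [0, 0, -20, 0, 0, 0, 30], [0, 0, -20, 0, 0, 0, 30], [0, 0, -20, 0, 0, 0, 30], [0, 0, -15, 0, 0, 0, 30], [-1.4, -14.3, 0, 0, 0, 0, 30], [-1.4, -30, 0, 0, 0, 0, 30], [-1.4, -30, 0, 0, 0, 0, 30], [-1.4, -30, 0, 0, 0, 0, 30], [-1.4, -30, 0, 0, 0, 0, 30], [-1.4, -30, 0, 0, 0, 0, 30], [-1.4, -30, 0, 0, 0, 0, 30], [-1.4, -30, 0, 0, 0, 0, 30], [-1.4, -30, 0, 0, 0, 0, 30], [-1.2, -30, 0, 0, 0, 0, 30], [0, 0, 0, 0, 0, 0.0906, 30], [0, 0, 0, 0, 0, 0.0906, 30], [0, 0, 0, 0, 0, 0.0906, 30], [0, 0, 0, 0, 0, 0.0906, 30], [0, 0, 0, 0, 0, 0, 30]],
])

```text
time: 8.75
tool_pos: [0.5842, -0.1529, 0.3517]
ee_rot: [-3.141, -0.003, 2.765]
wrist_force: [-0.7, 0.4, -3.0]
width: 0.04
finger_force: 30.0
```

```bash
python3 - <<'E'
from h import *
np.set_printoptions(precision=4,suppress=True)
o=robot.get_obs();print(o["tool_pos"],o["ee_rot"],o["wrist_force"],o["wrist_torque"])
p=eyes.snapshot("top")
cv2.imwrite("pics/t2.png",cv2.resize(p["color"][160:300,270:440,::-1],None,fx=4,fy=4,interpolation=cv2.INTER_CUBIC))
q=eyes.snapshot("scene")
cv2.imwrite("pics/s2.png",cv2.resize(q["color"][150:280,80:260,::-1],None,fx=4,fy=4,interpolation=cv2.INTER_CUBIC))
E
```

```text
[ 0.5842 -0.1529  0.3517] [-3.1411 -0.0026  2.7646] [-0.6992  0.4055 -2.9641] [-0.0052  0.0597 -0.0253]
```

View pics/s2.png

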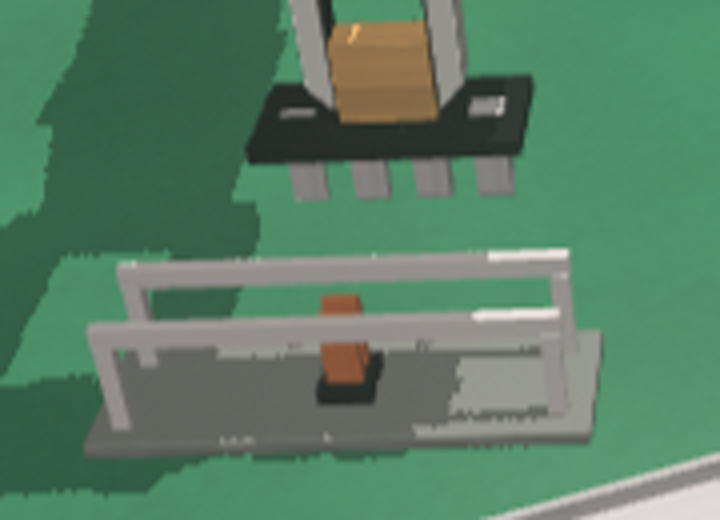

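>>> step_arm([
  [[0, 1, 0, 0, 0, 0, 30], [0, 0, 10, 0, 0, 0, 30], [0, 0, 15, 0, 0, 0, 30], [0, 0, 15, 0, 0, 0, 30], [0, 0, 7, 0, 0, 0, 30], [0, 0, 3, 0, 0, 0, 30], [0, 0, 0, 0, 0, 0, 30], [0, 0, 0, 0, 0, 0, 30]],
])

```text
time: 9.85
tool_pos: [0.5853, -0.1512, 0.3039]
ee_rot: [3.141, 0.001, 2.764]
wrist_force: [-0.8, -0.4, -3.3]
width: 0.0395
finger_force: 30.0
```

```bash
python3 - <<'E'
from h import *
np.set_printoptions(precision=4,suppress=True)
o=robot.get_obs();print(o["tool_pos"],o["ee_rot"],o["wrist_force"],o["wrist_torque"])
p=eyes.snapshot("top")
cv2.imwrite("pics/t3.png",cv2.resize(p["color"][190:280,300:430,::-1],None,fx=6,fy=6,interpolation=cv2.INTER_CUBIC))
E
```

```text
[ 0.5853 -0.1512  0.3039] [3.1415 0.0015 2.7644] [-0.8188 -0.3645 -3.3274] [ 0.0086  0.0433 -0.0239]
```

View pics/t3.png

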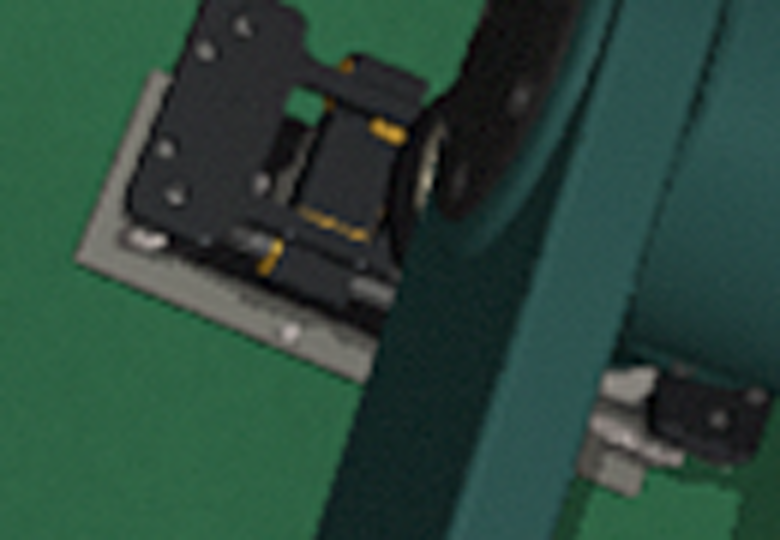

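>>> step_arm([
  [[0, -0.5, 2, 0, 0, 0, 30], [0, 0, 2, 0, 0, 0, 30], [0, 0, 1.5, 0, 0, 0, 30], [0, 0, 0.5, 0, 0, 0, 30], [0, 0, 0.5, 0, 0, 0, 30], [0, 0, 0.5, 0, 0, 0, 30], [0, 0, 0.5, 0, 0, 0, 30], [0, 0, 0.5, 0, 0, 0, 30], [0, 0, 0, 0, 0, 0, 30]],
])

```text
time: 11.02
tool_pos: [0.5849, -0.1516, 0.2951]
ee_rot: [3.142, -0.0, 2.764]
wrist_force: [0.5, -0.6, -3.0]
width: 0.0396
finger_force: 30.0
```

>>> step_arm([
  [[0, 0, 0.5, 0, 0, 0, 30], [0, 0, 0.5, 0, 0, 0, 30], [0, 0, 0.5, 0, 0, 0, 30], [0, 0, 0.5, 0, 0, 0, 30], [0, 0, 0, 0, 0, 0, 30]],
])

```text
time: 11.65
tool_pos: [0.5849, -0.1517, 0.2931]
ee_rot: [3.142, -0.0, 2.764]
wrist_force: [0.6, -0.0, -2.8]
width: 0.0396
finger_force: 30.0
```

>>> step_arm([
  [[0, 0, 1, 0, 0, 0, 30], [0, 0, 1.5, 0, 0, 0, 30], [0, 0, 1.5, 0, 0, 0, 30], [0, 0, 1.5, 0, 0, 0, 30], [0, 0, 1.5, 0, 0, 0, 30], [0, 0, 1.5, 0, 0, 0, 30], [0, 0, 1.5, 0, 0, 0, 30], [0, 0, 1.5, 0, 0, 0, 30], [0, 0, 1.5, 0, 0, 0, 30], [0, 0, 1.5, 0, 0, 0, 30], [0, 0, 1, 0, 0, 0, 30], [0, 0, 0.5, 0, 0, 0, 30], [0, 0, 0, 0, 0, 0, 30]],
])

```text
time: 13.28
tool_pos: [0.5849, -0.1517, 0.2771]
ee_rot: [3.142, -0.0, 2.764]
wrist_force: [0.1, -0.0, -3.6]
width: 0.0398
finger_force: 30.0
```

>>> step_arm([
  [[0, 0, 1, 0, 0, 0, 30], [0, 0, 1, 0, 0, 0, 30], [0, 0, 0.5, 0, 0, 0, 30], [0, 0, 0.5, 0, 0, 0, 30], [0, 0, 0.3, 0, 0, 0, 30], [0, 0, 0.3, 0, 0, 0, 30], [0, 0, 0, 0, 0, 0, 30]],
])

```text
time: 14.15
tool_pos: [0.5849, -0.1517, 0.2735]
ee_rot: [3.142, -0.0, 2.764]
wrist_force: [-0.3, 0.1, -3.2]
width: 0.0399
finger_force: 30.0
```

>>> step_arm([
  [[0, 0, 0.3, 0, 0, 0, 30], [0, 0, 0.2, 0, 0, 0, 30], [0, 0, 0, 0, 0, 0, 30]],
])

```text
time: 14.52
tool_pos: [0.5849, -0.1517, 0.2732]
ee_rot: [3.141, 0.0, 2.764]
wrist_force: [-0.8, 0.2, -2.3]
width: 0.04
finger_force: 30.0
```

>>> step_arm([
  [[0, 0, 0.3, 0, 0, 0, 30], [0, 0, 0, 0, 0, 0, 30]],
])

```text
time: 14.78
tool_pos: [0.5849, -0.1517, 0.2732]
ee_rot: [3.141, 0.0, 2.764]
wrist_force: [-1.1, -0.1, -1.7]
width: 0.0397
finger_force: 30.0
```

>>> step_arm([
  [[0, 0, -2, 0, 0, 0, 30], [0.4, 0, 0, 0, 0, 0, 30], [0.4, 0, 0, 0, 0, 0, 30], [0.4, 0, 0, 0, 0, 0, 30], [0, 0, 0, 0, 0, 0, 30]],
])

```text
time: 15.4
tool_pos: [0.5838, -0.1512, 0.2746]
ee_rot: [3.142, -0.0, 2.764]
wrist_force: [0.8, 0.1, -3.2]
width: 0.0398
finger_force: 30.0
```

>>> step_arm([
  [[0.4, 0, 0, 0, 0, 0, 30], [0.4, 0, 0, 0, 0, 0, 30], [0.4, 0, 0, 0, 0, 0, 30], [0, 0, 0, 0, 0, 0, 30]],
])

```text
time: 15.9
tool_pos: [0.583, -0.1509, 0.2748]
ee_rot: [3.141, 0.002, 2.765]
wrist_force: [2.8, -0.7, -5.7]
width: 0.0397
finger_force: 30.0
```

>>> step_arm([
  [[-1.2, 0, 0, 0, 0, 0, 30], [-1.2, 0, 0, 0, 0, 0, 30], [-0.4, 0, 0, 0, 0, 0, 30], [-0.4, 0, 0, 0, 0, 0, 30], [-0.4, 0, 0, 0, 0, 0, 30], [0, 0, 0, 0, 0, 0, 30]],
])

```text
time: 16.65
tool_pos: [0.586, -0.1521, 0.2748]
ee_rot: [3.142, -0.0, 2.764]
wrist_force: [0.0, -0.4, -3.1]
width: 0.0401
finger_force: 30.0
```

>>> step_arm([
  [[-0.3, 0, 0, 0, 0, 0, 30], [-0.3, 0, 0, 0, 0, 0, 30], [-0.3, 0, 0, 0, 0, 0, 30], [0, 0, 0, 0, 0, 0, 30]],
])

```text
time: 17.15
tool_pos: [0.5866, -0.1523, 0.2747]
ee_rot: [3.142, -0.001, 2.764]
wrist_force: [-1.4, 1.1, -1.8]
width: 0.0397
finger_force: 30.0
```

>>> step_arm([
  [[1.1, 0, 0, 0, 0, 0, 30], [1.1, 0, 0, 0, 0, 0, 30], [0, 0, -2, 0, 0, 0, 30], [0, 0, -6, 0, 0, 0, 30], [0, 0, -10, 0, 0, 0, 30], [0, 0, -8, 0, 0, 0, 30], [0, 0, -2, 0, 0, 0, 30], [0, -6, 0, 0, 0, 0, 30], [0, -8, 0, 0, 0, 0, 30], [0, -8, 0, 0, 0, 0, 30], [0, -4, 0, 0, 0, 0, 30], [0, 0, 3, 0, 0, 0, 30], [0, 0, 1, 0, 0, 0, 30], [0, 0, 0, 0, 0, 0, 30], [0, 0, 0, 0, 0, 0, 30]],
])

```text
time: 19.02
tool_pos: [0.5753, -0.1756, 0.2988]
ee_rot: [3.141, 0.0, 2.765]
wrist_force: [-0.2, -0.0, -3.8]
width: 0.04
finger_force: 30.0
```

>>> step_arm([
  [[0, 0, 0.5, 0, 0, 0, 30], [0, 0, 0.5, 0, 0, 0, 30], [0, 0, 0.5, 0, 0, 0, 30], [0, 0, 0.5, 0, 0, 0, 30], [0, 0, 0.5, 0, 0, 0, 30], [0, 0, 0.5, 0, 0, 0, 30], [0, 0, 0, 0, 0, 0, 30]],
])

```text
time: 19.9
tool_pos: [0.5752, -0.1758, 0.2957]
ee_rot: [3.141, -0.0, 2.764]
wrist_force: [0.0, 0.3, -3.7]
width: 0.0399
finger_force: 30.0
```

>>> step_arm([
  [[0, 0, 0.5, 0, 0, 0, 30], [0, 0, 0.5, 0, 0, 0, 30], [0, 0, 0.5, 0, 0, 0, 30], [0, 0, 0.5, 0, 0, 0, 30], [0, 0, 0.5, 0, 0, 0, 30], [0, 0, 0, 0, 0, 0, 30]],
])

```text
time: 20.65
tool_pos: [0.5753, -0.1758, 0.2933]
ee_rot: [3.142, 0.0, 2.764]
wrist_force: [0.6, 0.0, -3.5]
width: 0.0397
finger_force: 30.0
```

>>> step_arm([
  [[0, 0, 0.5, 0, 0, 0, 30], [0, 0, 0.5, 0, 0, 0, 30], [0, 0, 0.5, 0, 0, 0, 30], [0, 0, 0.5, 0, 0, 0, 30], [0, 0, 0.5, 0, 0, 0, 30], [0, 0, 0.5, 0, 0, 0, 30], [0, 0, 0, 0, 0, 0, 30]],
])

```text
time: 21.52
tool_pos: [0.5753, -0.1758, 0.2903]
ee_rot: [3.142, 0.0, 2.764]
wrist_force: [0.5, 0.5, -2.1]
width: 0.0398
finger_force: 30.0
```

>>> step_arm([
  [[0, 0, 1, 0, 0, 0, 30], [0, 0, 1, 0, 0, 0, 30], [0, 0, 1, 0, 0, 0, 30], [0, 0, 1, 0, 0, 0, 30], [0, 0, 1, 0, 0, 0, 30], [0, 0, 1, 0, 0, 0, 30], [0, 0, 1, 0, 0, 0, 30], [0, 0, 1, 0, 0, 0, 30], [0, 0, 0, 0, 0, 0, 30]],
])

```text
time: 22.65
tool_pos: [0.5753, -0.1758, 0.2822]
ee_rot: [3.141, 0.0, 2.764]
wrist_force: [-0.5, -0.1, -0.4]
width: 0.0396
finger_force: 30.0
```

>>> step_arm([
  [[0, 0, 0, 0, 0, 0, 30], [0, 0, 1, 0, 0, 0, 30], [0, 0, 1, 0, 0, 0, 30], [0, 0, 1, 0, 0, 0, 30], [0, 0, 1, 0, 0, 0, 30], [0, 0, 1, 0, 0, 0, 30], [0, 0, 1, 0, 0, 0, 30], [0, 0, 1, 0, 0, 0, 30], [0, 0, 0, 0, 0, 0, 30], [0, 0, 0, 0, 0, 0, 30]],
])

```text
time: 23.9
tool_pos: [0.5753, -0.1758, 0.2752]
ee_rot: [3.142, 0.0, 2.764]
wrist_force: [0.1, -0.8, 1.4]
width: 0.0398
finger_force: 30.0
```

>>> step_arm([
  [[0, 0, 0.5, 0, 0, 0, 30], [0, 0, 0.5, 0, 0, 0, 30], [0, 0, 0.5, 0, 0, 0, 30], [0, 0, 0.4, 0, 0, 0, 30], [0, 0, 0, 0, 0, 0, 30], [0, 0, 0, 0, 0, 0, 30]],
])

```text
time: 24.65
tool_pos: [0.5753, -0.1758, 0.2734]
ee_rot: [3.141, 0.0, 2.764]
wrist_force: [0.5, -0.1, 3.2]
width: 0.0396
finger_force: 30.0
```

>>> step_arm([
  [[0, 0, 0.3, 0, 0, 0, 30], [0, 0, 0, 0, 0, 0, 30], [0, 0, -0.8, 0, 0, 0, 30], [0.3, 0, 0, 0, 0, 0, 30], [0, 0, 0, 0, 0, 0, 30], [0, 0, 0, 0, 0, 0, 30]],
])

```text
time: 25.4
tool_pos: [0.5751, -0.1758, 0.2732]
ee_rot: [3.141, 0.0, 2.764]
wrist_force: [4.6, -1.9, -4.6]
width: 0.0397
finger_force: 30.0
```

>>> step_arm([
  [[-0.3, 0, 0, 0, 0, 0, 30], [-0.3, 0, 0, 0, 0, 0, 30], [0, 0, 0, 0, 0, 0, 30], [0, 0, 0, 0, 0, 0, 30]],
])

```text
time: 25.9
tool_pos: [0.5754, -0.1759, 0.2732]
ee_rot: [3.142, -0.001, 2.764]
wrist_force: [4.1, -2.0, -7.8]
width: 0.0396
finger_force: 30.0
```

>>> step_arm([
  [[0, 0, 0, 0, 0, 0, 30], [0, 0, 0, 0, 0, 0, 30]],
])

```text
time: 26.15
tool_pos: [0.5754, -0.1758, 0.2732]
ee_rot: [3.141, -0.001, 2.764]
wrist_force: [4.9, -1.9, -8.6]
width: 0.0399
finger_force: 30.0
```

```bash
python3 - <<'E'
from h import *
np.set_printoptions(precision=5,suppress=True)
for i in range(3):
    q=eyes.snapshot("scene");o=robot.get_obs();print(o["time"],o["tool_pos"],o["ee_rot"],o["wrist_force"],o["wrist_torque"],o["width"])
cv2.imwrite("pics/s4.png",cv2.resize(q["color"][130:275,80:260,::-1],None,fx=4,fy=4,interpolation=cv2.INTER_CUBIC))
E
```

```text
26.2 [ 0.5754  -0.17586  0.27324] [ 3.14151 -0.00092  2.7644 ] [ 4.23139 -2.29876 -9.88269] [-0.41878 -1.02737  0.03043] 0.03964894670245488
26.25 [ 0.57541 -0.17587  0.27323] [ 3.1415  -0.00094  2.76441] [  5.36975  -2.10299 -10.27278] [-0.41827 -1.0304   0.02065] 0.039494928313116934
26.3 [ 0.5754  -0.17586  0.27325] [ 3.14152 -0.00095  2.76442] [  3.97758  -1.35165 -10.50556] [-0.40283 -1.02234  0.00643] 0.039800488482844086
```

View pics/s4.png

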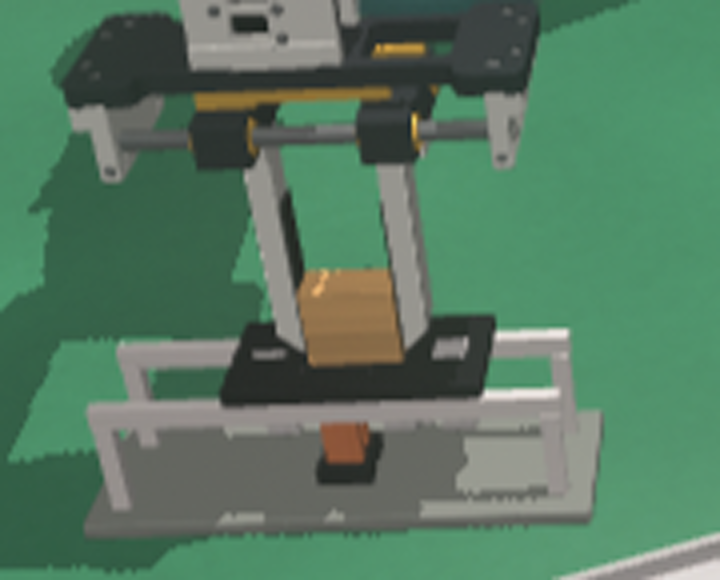

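>>> step_arm([
  [[-0.2, 0, 0, 0, 0, 0, 30], [-0.2, 0, 0, 0, 0, 0, 30], [0, 0, 0, 0, 0, 0, 30], [0, 0, 0, 0, 0, 0, 30]],
])

```text
time: 26.8
tool_pos: [0.5756, -0.1759, 0.2737]
ee_rot: [3.142, -0.001, 2.764]
wrist_force: [2.6, -0.5, -9.5]
width: 0.0396
finger_force: 30.0
```

```bash
python3 - <<'E'
from h import *
np.set_printoptions(precision=5,suppress=True)
o=robot.get_obs();print(o["time"],o["tool_pos"],o["ee_rot"],o["wrist_force"],o["wrist_torque"],o["width"])
E
```

```text
26.8 [ 0.57561 -0.17592  0.27367] [ 3.14152 -0.00149  2.76439] [ 2.58143 -0.54634 -9.50479] [-0.25403 -0.44486  0.02667] 0.03957703169757166
```

>>> step_arm([
  [[-0.2, 0, 0, 0, 0, 0, 30], [-0.1, 0, 0, 0, 0, 0, 30], [0, 0, 0, 0, 0, 0, 30], [0, 0, 0, 0, 0, 0, 30], [0, 0, 0, 0, 0, 0, 30]],
])

```text
time: 27.42
tool_pos: [0.5758, -0.176, 0.2737]
ee_rot: [3.142, -0.002, 2.764]
wrist_force: [-2.1, 0.3, -9.0]
width: 0.0397
finger_force: 30.0
```

```bash
python3 - <<'E'
from h import *
np.set_printoptions(precision=5,suppress=True)
o=robot.get_obs();print(o["time"],o["tool_pos"],o["ee_rot"],o["wrist_force"],o["wrist_torque"],o["width"])
E
```

```text
27.425 [ 0.57581 -0.17602  0.27369] [ 3.14153 -0.00184  2.76434] [-2.08751  0.32818 -8.9682 ] [ 0.12901  0.32286 -0.11957] 0.039742202218733196
```

>>> step_arm([
  [[0, 0, 0, 0, 0, 0.005, 30], [0, 0, 0, 0, 0, 0.005, 30], [0, 0, 0, 0, 0, 0, 30], [0, 0, 0, 0, 0, 0, 30], [0, 0, 0, 0, 0, 0, 30]],
])

```text
time: 28.05
tool_pos: [0.5759, -0.176, 0.274]
ee_rot: [3.141, -0.001, 2.754]
wrist_force: [-5.0, 2.0, -3.8]
width: 0.0396
finger_force: 30.0
```

```bash
python3 - <<'E'
from h import *
np.set_printoptions(precision=5,suppress=True)
o=robot.get_obs();print(o["time"],o["tool_pos"],o["ee_rot"],o["wrist_force"],o["wrist_torque"],o["width"])
E
```

```text
28.05 [ 0.57593 -0.176    0.27398] [ 3.14145 -0.00111  2.75444] [-4.97796  2.02953 -3.83052] [ 0.34781  1.01815 -0.08295] 0.03960505165921163
```

>>> step_arm([
  [[0.3, 0, 0, 0, 0, 0, 30], [0.1, 0, 0, 0, 0, 0, 30], [0, 0, 0, 0, 0, 0, 30], [0, 0, 0, 0, 0, 0, 30], [0, 0, 0, 0, 0, 0, 30]],
])

```text
time: 28.68
tool_pos: [0.5757, -0.1759, 0.274]
ee_rot: [3.141, -0.0, 2.754]
wrist_force: [-4.8, 1.4, -3.8]
width: 0.0398
finger_force: 30.0
```

```bash
python3 - <<'E'
from h import *
np.set_printoptions(precision=5,suppress=True)
o=robot.get_obs();print(o["time"],o["tool_pos"],o["ee_rot"],o["wrist_force"],o["wrist_torque"],o["width"])
E
```

```text
28.675 [ 0.57573 -0.17595  0.27396] [ 3.14143 -0.00032  2.75444] [-4.80893  1.4454  -3.83613] [ 0.42422  1.12279 -0.03146] 0.039751674407656784
```

>>> step_arm([
  [[0.2, 0, 0, 0, 0, 0, 30], [0.1, 0, 0, 0, 0, 0, 30], [0, 0, 0, 0, 0, 0, 30], [0, 0, 0, 0, 0, 0, 30], [0, 0, 0, 0, 0, 0, 30]],
])

```text
time: 29.3
tool_pos: [0.5756, -0.1759, 0.274]
ee_rot: [3.141, 0.0, 2.754]
wrist_force: [-4.0, 2.3, -4.0]
width: 0.0397
finger_force: 30.0
```

```bash
python3 - <<'E'
from h import *
np.set_printoptions(precision=5,suppress=True)
o=robot.get_obs();print(o["time"],o["tool_pos"],o["ee_rot"],o["wrist_force"],o["wrist_torque"],o["width"])
E
```

```text
29.3 [ 0.57561 -0.17587  0.27397] [3.14141 0.00034 2.75445] [-4.01847  2.32162 -3.98707] [ 0.45684  0.93125 -0.04546] 0.03973350760335896
```

>>> step_arm([
  [[0.3, 0, 0, 0, 0, 0, 30], [0, 0, 0, 0, 0, 0, 30], [0, 0, 0, 0, 0, 0, 30]],
])

```text
time: 29.68
tool_pos: [0.5754, -0.1758, 0.2739]
ee_rot: [3.141, 0.001, 2.754]
wrist_force: [-2.6, 1.5, -4.1]
width: 0.0398
finger_force: 30.0
```

```bash
python3 - <<'E'
from h import *
np.set_printoptions(precision=5,suppress=True)
o=robot.get_obs();print(o["time"],o["tool_pos"],o["ee_rot"],o["wrist_force"],o["wrist_torque"],o["width"])
q=eyes.snapshot("scene")
o=robot.get_obs();print(o["wrist_force"])
cv2.imwrite("pics/s5.png",cv2.resize(q["color"][190:260,100:240,::-1],None,fx=5,fy=5,interpolation=cv2.INTER_CUBIC))
E
```

```text
29.675 [ 0.57543 -0.17581  0.27395] [3.1414  0.00086 2.75447] [-2.57308  1.45575 -4.10443] [ 0.34855  0.63856 -0.02879] 0.03977066548776917
[-2.46958  2.5308  -4.66911]
```

View pics/s5.png

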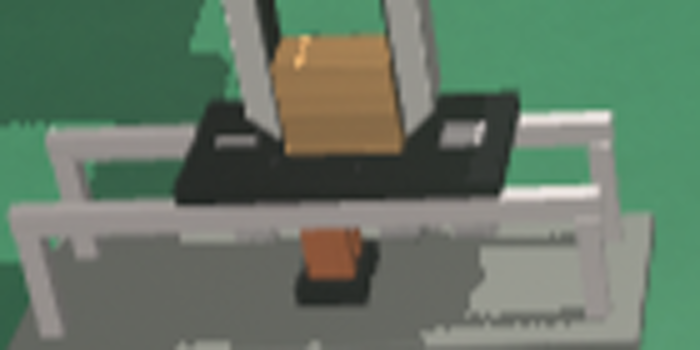

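>>> step_arm([
  [[0.2, 0, 0, 0, 0, 0, 30], [0, 0, -2, 0, 0, 0, 30], [0, 0, -6, 0, 0, 0, 30], [0, 0, -10, 0, 0, 0, 30], [0, 0, -8, 0, 0, 0, 30], [0, 0, -3, 0, 0, 0, 30], [0, -6, 0, 0, 0, 0, 30], [0, -8, 0, 0, 0, 0, 30], [0, -8, 0, 0, 0, 0, 30], [0, -4, 0, 0, 0, 0, 30], [0, 0, 3, 0, 0, 0, 30], [0, 0, 1.5, 0, 0, 0, 30], [0, 0, 0, 0, 0, 0, 30], [0, 0, 0, 0, 0, 0, 30]],
])

```text
time: 31.48
tool_pos: [0.5653, -0.1996, 0.2984]
ee_rot: [3.141, 0.0, 2.755]
wrist_force: [-0.9, -0.7, -3.7]
width: 0.0398
finger_force: 30.0
```

>>> step_arm([
  [[0, 0, 0.5, 0, 0, 0, 30], [0, 0, 0.5, 0, 0, 0, 30], [0, 0, 0.5, 0, 0, 0, 30], [0, 0, 0.5, 0, 0, 0, 30], [0, 0, 0.4, 0, 0, 0, 30], [0, 0, 0.4, 0, 0, 0, 30], [0, 0, 0, 0, 0, 0, 30]],
])

```text
time: 32.35
tool_pos: [0.5653, -0.1998, 0.2957]
ee_rot: [3.142, 0.0, 2.754]
wrist_force: [0.4, -0.6, -1.5]
width: 0.0398
finger_force: 30.0
```

>>> step_arm([
  [[0, 0, 0.3, 0, 0, 0, 30], [0, 0, 0.3, 0, 0, 0, 30], [0, 0, 0, 0, 0, 0, 30], [0, 0, 0, 0, 0, 0, 30]],
])

```text
time: 32.85
tool_pos: [0.5653, -0.1998, 0.2953]
ee_rot: [3.142, 0.001, 2.754]
wrist_force: [0.7, 0.3, -0.6]
width: 0.0399
finger_force: 30.0
```

>>> step_arm([
  [[0, 0, 0.4, 0, 0, 0, 30], [0, 0, 0.4, 0, 0, 0, 30], [0, 0, 0, 0, 0, 0, 30], [0, 0, 0, 0, 0, 0, 30]],
])

```text
time: 33.35
tool_pos: [0.5654, -0.1998, 0.295]
ee_rot: [3.142, 0.001, 2.754]
wrist_force: [-0.4, 0.9, 3.4]
width: 0.0399
finger_force: 30.0
```

>>> step_arm([
  [[0, 0, 0.4, 0, 0, 0, 30], [0, 0, 0, 0, 0, 0, 30], [0, 0, 0, 0, 0, 0, 30]],
])

```text
time: 33.72
tool_pos: [0.5654, -0.1998, 0.2949]
ee_rot: [3.142, 0.002, 2.754]
wrist_force: [-0.1, -0.1, 5.3]
width: 0.0395
finger_force: 30.0
```

>>> step_arm([
  [[0, 0, -2, 0, 0, 0, 30], [0, 0, -5, 0, 0, 0, 30], [0, 0, -3, 0, 0, 0, 30], [0, 6, 0, 0, 0, 0, 30], [0, 8, 0, 0, 0, 0, 30], [0, 8, 0, 0, 0, 0, 30], [0, 4, 0, 0, 0, 0, 30], [0, 0, 4, 0, 0, 0, 30], [0, 0, 2, 0, 0, 0, 30], [0, 0, 1, 0, 0, 0, 30], [0, 0, 1, 0, 0, 0, 30], [0, 0, 1, 0, 0, 0, 30], [0, 0, 0.5, 0, 0, 0, 30], [0, 0, 0, 0, 0, 0, 30], [0, 0, 0, 0, 0, 0, 30]],
])

```text
time: 35.6
tool_pos: [0.5751, -0.1758, 0.2944]
ee_rot: [-3.142, 0.001, 2.754]
wrist_force: [-0.2, -0.9, -2.7]
width: 0.0397
finger_force: 30.0
```

>>> step_arm([
  [[0, 0, 1, 0, 0, 0, 30], [0, 0, 1, 0, 0, 0, 30], [0, 0, 1, 0, 0, 0, 30], [0, 0, 1, 0, 0, 0, 30], [0, 0, 1, 0, 0, 0, 30], [0, 0, 1, 0, 0, 0, 30], [0, 0, 1, 0, 0, 0, 30], [0, 0, 1, 0, 0, 0, 30], [0, 0, 0, 0, 0, 0, 30]],
])

```text
time: 36.72
tool_pos: [0.5752, -0.1758, 0.2863]
ee_rot: [3.142, 0.001, 2.754]
wrist_force: [3.0, -1.3, -3.2]
width: 0.04
finger_force: 30.0
```

>>> step_arm([
  [[-0.2, 0, 0, 0, 0, 0, 30], [-0.1, 0, 0, 0, 0, 0, 30], [0, 0, 1, 0, 0, 0, 30], [0, 0, 1, 0, 0, 0, 30], [0, 0, 1, 0, 0, 0, 30], [0, 0, 1, 0, 0, 0, 30], [0, 0, 1, 0, 0, 0, 30], [0, 0, 1, 0, 0, 0, 30], [0, 0, 1, 0, 0, 0, 30], [0, 0, 1, 0, 0, 0, 30], [0, 0, 1, 0, 0, 0, 30], [0, 0, 0, 0, 0, 0, 30]],
])

```text
time: 38.22
tool_pos: [0.5754, -0.1758, 0.2772]
ee_rot: [3.142, 0.0, 2.754]
wrist_force: [2.1, -0.1, -0.4]
width: 0.0397
finger_force: 30.0
```

>>> step_arm([
  [[-0.2, 0, 0, 0, 0, 0, 30], [0, 0, 1, 0, 0, 0, 30], [0, 0, 1, 0, 0, 0, 30], [0, 0, 0.5, 0, 0, 0, 30], [0, 0, 0.4, 0, 0, 0, 30], [0, 0, 0, 0, 0, 0, 30]],
])

```text
time: 38.98
tool_pos: [0.5755, -0.1759, 0.2742]
ee_rot: [3.142, -0.0, 2.754]
wrist_force: [2.0, -1.0, -0.3]
width: 0.0398
finger_force: 30.0
```

```bash
python3 - <<'E'
from h import *
np.set_printoptions(precision=5,suppress=True)
o=robot.get_obs();print(o["time"],o["tool_pos"],o["ee_rot"],o["wrist_force"],o["wrist_torque"],o["width"])
E
```

```text
38.975 [ 0.57547 -0.17587  0.27425] [ 3.14151 -0.00029  2.7544 ] [ 1.9563  -0.99055 -0.335  ] [-0.20852 -0.29661  0.04448] 0.03975448326025358
```

>>> step_arm([
  [[-0.1, 0, 0.4, 0, 0, 0, 30], [0, 0, 0.4, 0, 0, 0, 30], [0, 0, 0.3, 0, 0, 0, 30], [0, 0, 0, 0, 0, 0, 30], [0, 0, 0, 0, 0, 0, 30]],
])

```text
time: 39.6
tool_pos: [0.5755, -0.1759, 0.2731]
ee_rot: [3.141, -0.0, 2.754]
wrist_force: [0.1, -0.5, -0.2]
width: 0.0394
finger_force: 30.0
```

```bash
python3 - <<'E'
from h import *
np.set_printoptions(precision=5,suppress=True)
o=robot.get_obs();print(o["time"],o["tool_pos"],o["ee_rot"],o["wrist_force"],o["wrist_torque"],o["width"])
E
```

```text
39.6 [ 0.57554 -0.1759   0.27315] [ 3.14145 -0.00047  2.75437] [ 0.0727  -0.49931 -0.1947 ] [-0.12764 -0.15409  0.0585 ] 0.03944222433058436
```

>>> step_arm([
  [[0, 0, 0.3, 0, 0, 0, 30], [0, 0, 0.2, 0, 0, 0, 30], [0, 0, 0, 0, 0, 0, 30], [0, 0, 0, 0, 0, 0, 30]],
])

```text
time: 40.1
tool_pos: [0.5755, -0.1759, 0.2732]
ee_rot: [3.142, -0.0, 2.754]
wrist_force: [-2.2, -0.3, 3.7]
width: 0.0398
finger_force: 30.0
```

>>> step_arm([
  [[0, 0, -0.3, 0, 0, 0, 30], [0, 0, 0, 0, 0, 0, 42], [0, 0, 0, 0, 0, 0, 50], [0, 0, 0, 0, 0, 0, 64], [0, 0, 0, 0, 0, 0, 80], [0, 0, 0, 0, 0, 0, 80], [0, 0, 0, 0, 0, 0, 80], [0, 0, -5, 0, 0, 0, 80], [0, 0, -15, 0, 0, 0, 80], [0, 0, -25, 0, 0, 0, 80], [0, 0, -30, 0, 0, 0, 80], [0, 0, -30, 0, 0, 0, 80], [0, 0, -20, 0, 0, 0, 80], [40, 0, -20, 0, 0, 0, 80], [50, 0, 0, 0, 0, 0, 80], [50, 0, 0, 0, 0, 0, 80], [40, 0, 0, 0, 0, 0, 80], [0, 0, 0, 0, 0, 0, 80]],
])

```text
time: 42.35
tool_pos: [0.407, -0.107, 0.4201]
ee_rot: [3.141, 0.004, 2.755]
wrist_force: [0.3, -0.7, 0.0]
width: 0.0801
finger_force: 0.0
```

```bash
python3 - <<'E'
from h import *
p=eyes.snapshot("top");q=eyes.snapshot("scene")
a=cv2.resize(p["color"][190:280,300:430,::-1],(520,360),interpolation=cv2.INTER_CUBIC)
b=cv2.resize(q["color"][190:275,90:240,::-1],(280,160),interpolation=cv2.INTER_CUBIC)
b=cv2.resize(q["color"][195:265,95:235,::-1],(520,240),interpolation=cv2.INTER_CUBIC)
cv2.imwrite("pics/f.png",np.vstack([a,b]))
o=robot.get_obs();print(o["time"],o["tool_pos"],o["wrist_force"])
E
```

```text
42.45 [ 0.40886554 -0.10793248  0.41945761] [-0.25183928  0.89114085  0.42883269]
```

View pics/f.png

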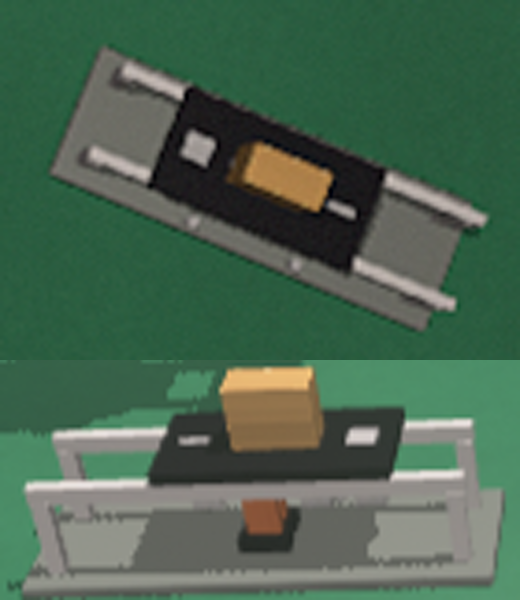

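The picture shows the gauge lying flat and parallel on both rails. The thin-leaf end is at (340,208) and the thick end at (197,148). The electrodes are under the second leaf, and the gripper is clear.

```bash
python3 -c "
from bench import robot
print(robot.close_job())"
```

```text
the job is handed in; nothing more can be done
None
```

The 4 mm and 7 mm leaves went in fully and the 10 mm leaf bound under a gentle press (about 9 N). The gap is therefore between 7 and 10 mm, and I never tried the 13 mm leaf; the gauge now rests flat on the rails with the 7 mm leaf between the electrodes, released, with the job handed in at about 42 s, though the 7 mm leaf rubbed on both sides and took up to about 7 N to draw back up before I corrected its angle.

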